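# Draw the straightedge from the fish stall's tool rack

## Task

Take the plain aluminium straightedge out of its wooden tool rack: lift its free end over the rack's lip while the other end stays under the hood, then draw it out endwise. Lay it down gently, flat and lengthwise, on the middle of the cutting board and let go; leave the fish scaler where it lies in the other rack.

Things in the scene. Friction and masses are not known exactly. Their poses are not given: they have to be found in the camera images.
- straightedge: Plain aluminium bar 280 x 25 x 15 mm, about 0.2 kg, a dark dot on top 15 mm from its free end. Origin: centre of its underside; x along its length to the free end (at the lip), z up. Starts flat in its rack, parallel to it, its rear 85 to 95 mm under the hood, the rest open above.
- straightedge_tip (a point): The lower edge of the straightedge's free end (140 mm along +x from its origin, at its underside). Resting 20 mm above the table, it must rise over 22 mm to clear the lip; with the rear edge kept on the floor the hood lets it rise to about 55 mm. If the bar is raised level, the hood stops it before it clears the lip.
- rack: Fixed wooden rack 316 (x) x 66 mm (y) holding the straightedge (the scaler has its twin). Origin centre of underside, +x along it to the lip. The tool lies 20 mm above the table, on a floor at x -158..-50 and a batten at x 120..150; between, the floor is at 10 mm, no side walls. Lip: wall at x 150..158, top at 42 mm. Hood: roof over x -158..-50, underside 53, top 59 mm; bay 46 mm wide, open to +x.
- board: Fixed cutting board of light wood, 340 long (x) x 180 wide (y) x 30 mm thick, lying flat on the table. Origin: centre of its underside, z up.
- scaler: Fish scaler, the other long tool, in the twin rack: wooden handle 140 x 26 x 18 mm towards the lip, flat steel head 30 mm wide with small brass ridges under the hood, 265 mm in all. Origin: underside, near mid length; x towards the lip. Stays in its rack.

How it is judged:
By the outcome, as a careful person would: the job done as asked, in the order asked, and still so for the second after the job is handed in, with the robot touching nothing.
It also fails if it takes over 42 s, if anything falls off the work surface, if the arm or the gripper's body presses on something with over 40 N, if the wrist force passes 120 N, or if a joint passes its speed limit or range.

## Robot

A 6-joint arm with a two-finger parallel gripper is mounted at the origin on the work surface. World frame = base frame: x ahead of the robot, y to its left, z up, the work surface at z = 0. Lengths are in m, angles in rad, forces in N, time in s.
With the tool pointing down it reaches from about 0.35 to 0.725 m from the base axis. Payload 4.3 kg.
Tool frame: the origin (TCP) lies at the very end of the fingers, on their centre line; the grasp point (between the pads) lies 19 mm behind it (ctrl.tcp_to_grasp is the z of the grasp point in the tool frame, in m); z points along the fingers, y is the direction in which the jaws open and shut (so a half turn about z gives the same grasp; the last joint's range is limited). The gripper opens to 85 mm and grips with 20 to 120 N. Pads are 22 mm wide; open, the fingers measure 114 mm over their backs; the gripper's body (76 mm by 85 mm) begins 54 mm behind the grasp point. The pads swing forward as they close: fully open they stand 13 mm farther back than shut.
Start: joints at [-1.381, 0.377, 0.081, 1.274, 0, 1.46], TCP at [0.17, -0.549, 0.231] pointing down, gripper open.
Joint ranges: [-2.72, 2.72], [-0.84, 1.66], [-1.02, 1.22], [-1.77, 2.12], [-1.37, 1.28], [-3.14, 3.14]. Speed limits (rad/s): [2.57, 2.57, 3.14, 3.14, 3.14, 3.14].

## Interface

Orientations are given as a rotation vector (axis times angle).
In Python, from bench import ctrl gives the robot as it stands. Calls block until the motion is done:
- ctrl.move_ptp(position, orientation): joint-space move of the TCP to a pose.
- ctrl.line_to(position, orientation=None, v=0.15, max_force=None): straight line of the TCP; orientation=None keeps the orientation; v is the mean speed in m/s. With max_force (N) it stops when the force on the tool has changed by that much, and returns True; else False.
- ctrl.set_joints(angles): joint-space move.
- ctrl.release() and ctrl.clamp(squeeze=None): open the fingers fully, or close them until they stop; squeeze is the grip in N (None keeps the last).
- ctrl.wait(seconds).
- ctrl.solve_ik(position, orientation): joint angles nearest the present ones, or None.
- ctrl.grab_frame(name): name is "side" or "top" or "wrist"; returns a dict with "img" (400x640x3 uint8, blue, green, red), "depth" (400x640 float32, m along the optical axis (not along the pixel's ray), 0 where there is no reading), "fx", "fy", "cx", "cy" (pixels), "k1" (the pictures are not rectified: a ray, as slopes to the right and down, at radius r is drawn at 1 + k1 r^2 times it, then the intrinsics apply), "pose" (4x4, takes a point from camera to world coordinates). Camera axes: x right, y down, z forward; pixel columns grow to the right and rows downward; lengths in m; the calibration is good to about 2 mm. A picture is of the moment at which its call begins.
A pose or a line that the arm cannot do raises ctrl.IKError and nothing moves.
- ctrl.finish_job(): hands the job in, once; it reports no verdict.
Readings, each from a call of its own:
- ctrl.read_clock(): time.
- ctrl.read_joints(): joint angles.
- ctrl.read_qvel(): joint speeds.
- ctrl.read_joint_torque(): joint torques, N m.
- ctrl.read_ee_pos(): TCP position.
- ctrl.read_eef_rot(): TCP orientation.
- ctrl.read_contact_force(): force on the tool from outside, world axes, zero at the start.
- ctrl.read_wrist_torque(): the same for the moment, N m.
- ctrl.read_finger_gap(): finger opening in m.
Only numpy, scipy, OpenCV 4.12 (cv2) and the standard library are available. Lean on these libraries where they do the work, as an engineer would, in place of code of your own. Each camera call takes 0.05 s, during which the arm holds its last target. There are 200 camera calls.

## Working session

There is one attempt and no reset: what is moved stays moved. The work goes in short steps, each a Python script; the robot and the scene stay as the last script left them, time stands still between calls to the robot, and variables do not carry over. Pictures are saved under pics/ and viewed, about 8 in all and at most 12, crops included, and the job is handed in when it is done.

```bash
ls; mkdir -p pics; python3 - <<'E'
from bench import ctrl
import cv2, numpy as np
for n in ("top","side"):
    f=ctrl.grab_frame(n); cv2.imwrite(f"pics/{n}0.png",f["img"]); np.savez(f"{n}0.npz",**f)
    print(n,f["fx"],f["fy"],f["cx"],f["cy"],f["k1"]); print(f["pose"].round(3))
print(ctrl.read_clock(),ctrl.read_eef_rot(),ctrl.tcp_to_grasp)
E
```

```text
pics
top 392.998732875578 392.998732875578 317.57585331390595 202.00891608337926 -0.0006282754379939737
[[-0.03  -0.998  0.06   0.474]
 [-0.999  0.031  0.019 -0.002]
 [-0.021 -0.06  -0.998  0.912]
 [ 0.     0.     0.     1.   ]]
side 387.91941889314387 387.91941889314387 318.3628958242139 195.8230034799013 0.011545495286839591
[[ 0.868 -0.303  0.393  0.286]
 [-0.496 -0.564  0.66  -0.447]
 [ 0.022 -0.768 -0.64   0.482]
 [ 0.     0.     0.     1.   ]]
0.1 [-3.10454295e+00 -4.68921463e-01  1.32373124e-04] -0.0187
```

View pics/top0.png

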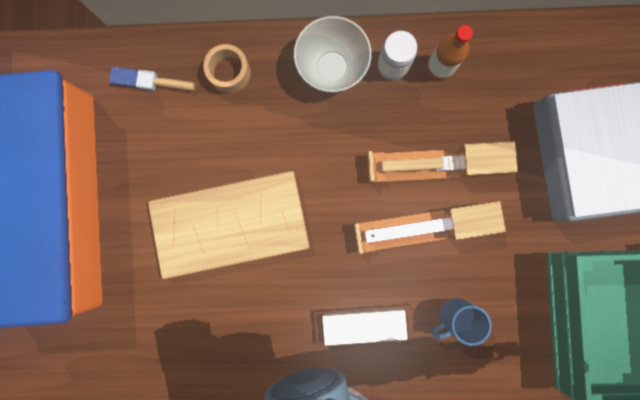

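View pics/side0.png

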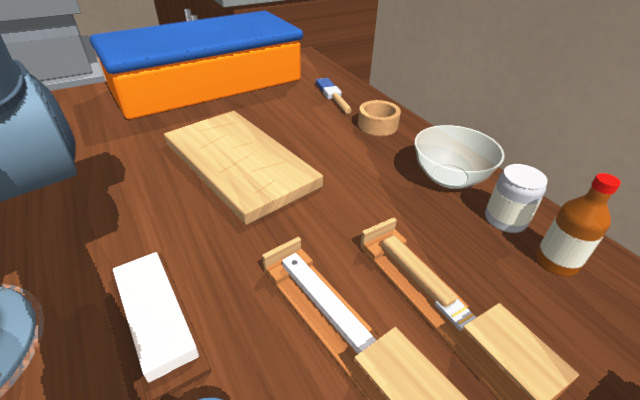

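The top view shows the straightedge with its dot at (373,236), its bar running to the hood edge at (452,224). The scaler is in the rack above it, around (415,166). The board's corners are near (149,202), (293,173), (308,248) and (163,277). The side view agrees: dot at (294,262), and the lip at the far-left end of the rack.

```bash
cat > h.py <<'E'
import numpy as np, cv2
def rays(f,px):
    K=np.array([[f["fx"],0,f["cx"]],[0,f["fy"],f["cy"]],[0,0,1.]],float)
    u=cv2.undistortPoints(np.array(px,float).reshape(-1,1,2),K,np.array([float(f["k1"]),0,0,0])).reshape(-1,2)
    return np.c_[u,np.ones(len(u))]
def plane(f,px,z):
    P=f["pose"]; d=rays(f,px)@P[:3,:3].T; o=P[:3,3]
    return o+d*((z-o[2])/d[:,2])[:,None]
def cloud(f):
    h,w=f["depth"].shape; v,u=np.mgrid[:h,:w]
    r=rays(f,np.c_[u.ravel(),v.ravel()])*f["depth"].reshape(-1,1)
    return (r@f["pose"][:3,:3].T+f["pose"][:3,3]).reshape(h,w,3)
E
python3 - <<'E'
from h import *
for n in ("top","side"):
    f=dict(np.load(n+"0.npz")); C=cloud(f); hsv=cv2.cvtColor(f["img"],cv2.COLOR_BGR2HSV)
    print(n)
    def rect(m,name,z):
        k,l,s,c=cv2.connectedComponentsWithStats(m.astype(np.uint8))
        i=1+s[1:,4].argmax(); ys,xs=np.where(l==i); 
        p=plane(f,np.c_[xs,ys],z); zc=C[ys,xs,2]; zc=zc[f["depth"][ys,xs]>0]
        (c,wh,a)=cv2.minAreaRect((p[:,:2]*1000).astype(np.float32))
        print(name,len(xs),"c",np.round(c,1),"wh",np.round(wh,1),"ang",round(a,2),"z",np.percentile(zc,[5,50,95]).round(4))
        print("  corners",cv2.boxPoints((c,wh,a)).round(0).tolist())
    X,Y=C[...,0],C[...,1]; Z=C[...,2]
    reg=(X>.3)&(X<.55)&(Y<-.05)&(Y>-.5)&(X<.47+0.0*Y)
    rect((hsv[...,1]<60)&(hsv[...,2]>120)&(X>.33)&(X<.47)&(Y<-.08)&(Y>-.36)&(Z>.02),"bar",.035)
    rect((Z>.048)&(Z<.075)&(X>.33)&(X<.475)&(Y<-.2)&(Y>-.5),"hood",.059)
    rect((Z>.018)&(Z<.04)&(X>.25)&(X<.62)&(Y>-.0)&(Y<.46)&(hsv[...,1]<150)&(hsv[...,2]>120),"board",.03)
    d=[[373,236]] if n=="top" else [[294,262]]
    print("dot",plane(f,d,.035).round(4))
E
```

```text
top
bar 867 c [ 458.1 -184.9] wh [ 26.6 194.2] ang 6.46 z [0.0318 0.0344 0.0369]
  corners [[434.0, -90.0], [456.0, -283.0], [482.0, -280.0], [460.0, -87.0]]
hood 789 c [ 460.5 -329. ] wh [ 37.8 111.1] ang 6.45 z [0.0558 0.0584 0.0606]
  corners [[435.0, -276.0], [448.0, -386.0], [485.0, -382.0], [473.0, -272.0]]
board 11847 c [482.  218.9] wh [179.  338.5] ang 10.16 z [0.0264 0.029  0.0316]
  corners [[364.0, 370.0], [424.0, 36.0], [600.0, 68.0], [540.0, 401.0]]
dot [[ 0.4475 -0.1061  0.035 ]]
side
bar 2011 c [ 458.3 -176.8] wh [ 30.1 178.8] ang 6.9 z [0.0243 0.0349 0.0366]
  corners [[433.0, -90.0], [454.0, -267.0], [484.0, -264.0], [463.0, -86.0]]
hood 1901 c [ 456.5 -312.8] wh [38.8 75.9] ang 1.74 z [0.053  0.0587 0.0602]
  corners [[436.0, -275.0], [438.0, -351.0], [477.0, -350.0], [475.0, -274.0]]
board 8698 c [484.2 214.5] wh [183.9 349.6] ang 10.27 z [0.0252 0.0304 0.0318]
  corners [[363.0, 370.0], [425.0, 26.0], [606.0, 59.0], [544.0, 403.0]]
dot [[ 0.4518 -0.1025  0.035 ]]
```

```bash
cat >> h.py <<'E'
from scipy.spatial.transform import Rotation as Rn
def orient(ang_deg,tilt_deg=0,flip=1):
    """tool down; bar axis = world +y turned ang_deg ccw; tilt raises the free end"""
    a=np.radians(ang_deg); b=np.array([-np.sin(a),np.cos(a),0]); y=np.cross([0,0,1],b)*flip; z=np.array([0,0,-1.])
    R=Rn.from_matrix(np.c_[np.cross(y,z),y,z])
    ax=np.cross(b,[0,0,1])  # +rotation about this lifts b
    return (Rn.from_rotvec(ax*np.radians(tilt_deg))*R).as_rotvec(), b
E
python3 - <<'E'
from h import *; from bench import ctrl
c=np.array([.4628,-.2276]); q0=ctrl.read_joints()
for fl in (1,-1):
    for p,a,t in [((*c,.15),6.46,0),((*c,.0215),6.46,0),((*c,.04),6.46,6),((c[0]-.0147,c[1]+.13,.06),6.46,6),((.482,.219,.15),10.16,0),((.482,.219,.0315),10.16,0)]:
        q=ctrl.solve_ik(p,orient(a,t,fl)[0]); print(fl,None if q is None else np.round(q,2))
r,b=orient(6.46,0,1)
if ctrl.solve_ik((.482,.219,.05),orient(10.16)[0]) is None: r,b=orient(6.46,0,-1)
ctrl.move_ptp((*c,.15),r)
f=ctrl.grab_frame("wrist"); cv2.imwrite("pics/w1.png",f["img"]); np.savez("w1.npz",**f)
print(ctrl.read_clock(),ctrl.read_joints(),ctrl.read_ee_pos(),f["pose"].round(3))
E
```

```text
1 [-0.58  0.3  -0.25  1.03  0.   -2.26]
1 [-0.58  0.43 -0.43  0.71  0.   -2.26]
1 [-0.63  0.45 -0.34  0.85  0.08 -2.31]
1 [-0.42  0.32 -0.49  0.82  0.09 -2.1 ]
1 [ 0.31  0.32 -0.21  1.04  0.   -1.44]
1 [ 0.31  0.44 -0.38  0.75  0.   -1.44]
-1 [-0.58  0.3  -0.25  1.03  0.    0.88]
-1 [-0.58  0.43 -0.43  0.71  0.    0.88]
-1 [-0.63  0.45 -0.34  0.85  0.08  0.83]
-1 [-0.42  0.32 -0.49  0.82  0.09  1.04]
-1 [ 0.31  0.32 -0.21  1.04  0.    1.7 ]
-1 [ 0.31  0.44 -0.38  0.75  0.    1.7 ]
3.2667 [-5.80520193e-01  2.97930291e-01 -2.47407267e-01  1.02531407e+00
 -3.24691936e-05 -2.26354465e+00] [ 0.46277632 -0.22785106  0.15005745] [[-0.994 -0.107 -0.032  0.47 ]
 [-0.112  0.953  0.282 -0.3  ]
 [ 0.     0.283 -0.959  0.293]
 [ 0.     0.     0.     1.   ]]
```

View pics/w1.png

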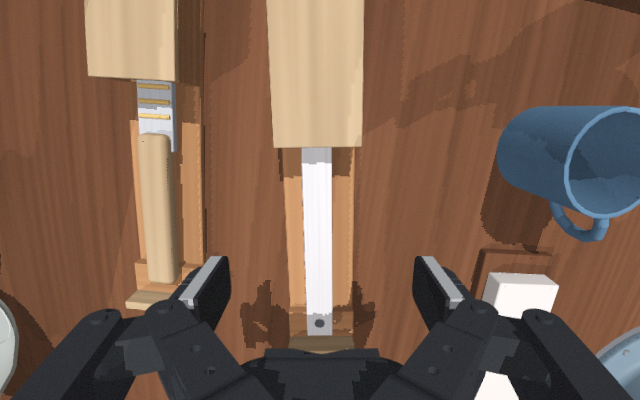

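The wrist view shows the bar centred between the fingers. Its edges are near columns 303–332, the dot is at (319,323), the free end is at row 335 and the hood edge at row 147. I'll measure it, then go down and grasp.

```bash
python3 - <<'E'
from h import *; from bench import ctrl
f=dict(np.load("w1.npz")); hsv=cv2.cvtColor(f["img"],cv2.COLOR_BGR2HSV)
m=((hsv[...,1]<70)&(hsv[...,2]>170)).astype(np.uint8); m[:,:290]=0; m[:,345:]=0; m[:150]=0; m[345:]=0
ys,xs=np.where(m>0); p=plane(f,np.c_[xs,ys],.035)[:,:2]
r,wh,a=cv2.minAreaRect((p*1000).astype(np.float32)); print(np.round(r,1),np.round(wh,1),a)
dot=plane(f,[[319,323.]],.035)[0]; end=plane(f,[[319,336.]],.035)[0]; print("dot",dot.round(4),"end",end.round(4))
rows=[]
for y in range(160,310,10):
    x=xs[ys==y]; rows.append(plane(f,[[x.min(),y],[x.max(),y]],.035)[:,:2])
mid=np.array(rows).mean(1); w=np.linalg.norm(np.array(rows)[:,0]-np.array(rows)[:,1],axis=1)
k=np.polyfit(mid[:,1],mid[:,0],1); print("width",w.mean(),"ang",np.degrees(np.arctan(-k[0])),"x at y=-.2276:",np.polyval(k,-.2276))
E
```

```text
[ 459.3 -179.9] [ 25.5 181.3] 7.1725053787231445
dot [ 0.4497 -0.1031  0.035 ] end [ 0.448  -0.0877  0.035 ]
width 0.02441762321761889 ang 7.234541134554952 x at y=-.2276: 0.46537413720041265
```

```bash
python3 - <<'E'
from h import *; from bench import ctrl
r,b=orient(6.9)
c=(.4645,-.2276)
ctrl.line_to((*c,.10),r,v=.15)
print(ctrl.line_to((*c,.0215),r,v=.08,max_force=8), ctrl.read_ee_pos(), ctrl.read_contact_force())
ctrl.clamp(60)
print("gap",ctrl.read_finger_gap(),ctrl.read_ee_pos(),ctrl.read_contact_force(),ctrl.read_wrist_torque(),ctrl.read_clock())
f=ctrl.grab_frame("side"); cv2.imwrite("pics/s1.png",f["img"][130:400,150:550])
E
```

```text
False [ 0.46497192 -0.22791111  0.02202088] [ 0.77573879 -0.45207204 -0.31633699]
gap 0.023246379088978655 [ 0.46502659 -0.2278349   0.02203304] [-0.16826805  0.30490791  4.4062987 ] [ 0.13285059 -0.00641334 -0.03177002] 5.4667
```

View pics/s1.png

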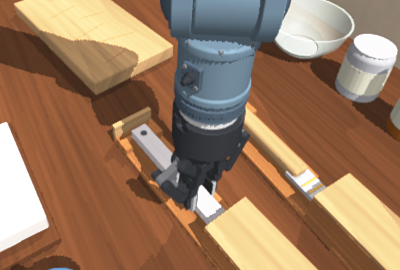

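The gap reads 23 mm, so the 25 mm bar is held. Next I tilt it about its rear edge.

```bash
python3 - <<'E'
from h import *; from bench import ctrl
r0,b=orient(6.9); p0=np.array(ctrl.read_ee_pos()); r0=Rn.from_rotvec(ctrl.read_eef_rot())
tip=np.array([.448,-.0877,.020]); piv=tip-.28*b; ax=np.cross(b,[0,0,1])
for t in (2,4,6):
    Q=Rn.from_rotvec(ax*np.radians(t)); p=piv+Q.apply(p0-piv)+[0,0,.001]
    print(ctrl.line_to(p,(Q*r0).as_rotvec(),v=.03,max_force=25),ctrl.read_contact_force().round(1),np.round(ctrl.read_wrist_torque(),2),np.round(ctrl.read_ee_pos()-p,4))
print(ctrl.read_finger_gap(),ctrl.read_clock())
f=ctrl.grab_frame("side"); C=cloud(f); cv2.imwrite("pics/s2.png",cv2.resize(f["img"][220:380,230:430],None,fx=3,fy=3)); np.savez("s2.npz",**f)
E
```

```text
False [ 0.5  1.3 -2.2] [-0.05 -0.01 -0.  ] [-0.0003 -0.0001 -0.0005]
False [ 0.5  0.1 -2.1] [-0.08 -0.01  0.01] [ 0.     -0.0002 -0.0002]
False [-0.5  0.1 -2.2] [-0.1   0.01  0.  ] [ 0.0002 -0.0002 -0.0001]
0.023224670061425763 6.5
```

View pics/s2.png

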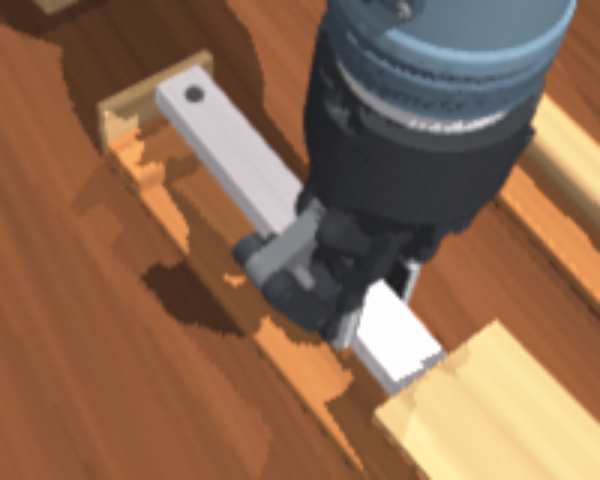

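The bar is tilted, with its free end above the lip and its rear still under the hood. The force reads 2.2 N, which is just the bar's weight. I'll check the tip height from depth and draw it out if it's clear.

```bash
python3 - <<'E'
from h import *; from bench import ctrl
f=dict(np.load("s2.npz")); C=cloud(f); b=orient(6.9)[1]
z=C[247:251,292:300,2]; print("top near free end z",np.median(z), "bar further",np.median(C[272:275,312:318,2]))
if np.median(z)<.059: raise SystemExit
p=np.array(ctrl.read_ee_pos()); ax=np.cross(b,[0,0,1]); d=Rn.from_rotvec(ax*np.radians(6)).apply(b)
for s in (.05,.14):
    print(ctrl.line_to(p+d*s,None,v=.08,max_force=10),ctrl.read_contact_force().round(1),np.round(ctrl.read_wrist_torque(),2),ctrl.read_ee_pos())
print(ctrl.read_finger_gap(),ctrl.read_clock())
f=ctrl.grab_frame("side"); cv2.imwrite("pics/s3.png",f["img"][100:400,100:560]); np.savez("s3.npz",**f)
E
```

```text
top near free end z 0.06391912060349722 bar further 0.058532821832809695
False [-0.4 -0.6 -2. ] [-0.18  0.02 -0.02] [ 0.45947303 -0.17959158  0.04269003]
False [ 0.5  0.7 -2.8] [-0.16 -0.03 -0.04] [ 0.44869158 -0.09102099  0.05196598]
0.023225430443752176 8.6
```

View pics/s3.png

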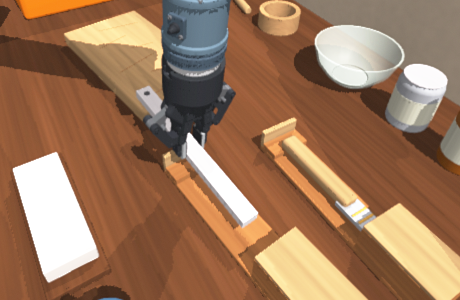

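The rear end is clear of the hood and the bar is still held, tilted, with the scaler undisturbed. I'll lift, level and carry it to the board.

```bash
python3 - <<'E'
from h import *; from bench import ctrl
p=np.array(ctrl.read_ee_pos())
ctrl.line_to(p+[0,0,.09],None,v=.12)
t=np.array([.4825,.2165,.13]); r=orient(10.2)[0]
ctrl.line_to(t,r,v=.15)
ctrl.line_to([*t[:2],.055],r,v=.1); ctrl.wait(.3)
print(ctrl.read_contact_force().round(1),ctrl.read_ee_pos(),ctrl.read_finger_gap(),ctrl.read_clock())
f=ctrl.grab_frame("side"); cv2.imwrite("pics/s4.png",cv2.resize(f["img"][70:270,120:360],None,fx=3,fy=3)); np.savez("s4.npz",**f)
E
```

```text
[-0.2 -0.4 -2.5] [0.48293512 0.21663606 0.05550309] 0.02354964303848515 12.9667
```

View pics/s4.png

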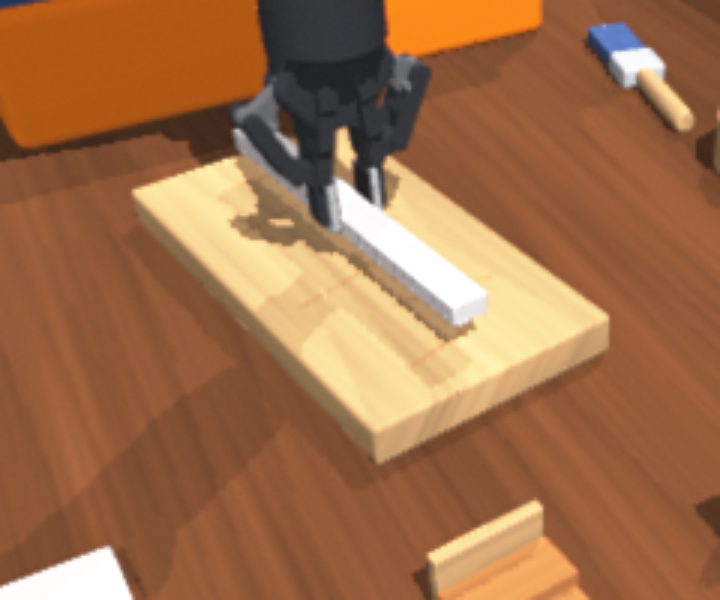

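The bar is level and lengthwise above the board's middle. I'll lower it under a force guard.

```bash
python3 - <<'E'
from h import *; from bench import ctrl
f=dict(np.load("s4.npz")); C=cloud(f)
for u,v in [(400,235),(450,280)]: 
    q=C[70+v//3,120+u//3]; print(q.round(4))
p=np.array(ctrl.read_ee_pos())
ctrl.line_to([p[0],p[1],.037],None,v=.05)
print(ctrl.line_to([p[0],p[1],.029],None,v=.012,max_force=3),ctrl.read_contact_force().round(1),np.round(ctrl.read_wrist_torque(),2),ctrl.read_ee_pos(),ctrl.read_clock())
E
```

```text
[0.4999 0.1657 0.0683]
[0.5082 0.1046 0.068 ]
True [-1.  -0.4  4.4] [ 0.    0.01 -0.04] [0.48300871 0.21666998 0.03203438] 14.0083
```

Contact came at TCP z = 0.032, as expected for a bar lying flat. Now I release, rise and check.

```bash
python3 - <<'E'
from h import *; from bench import ctrl
ctrl.release(); p=np.array(ctrl.read_ee_pos())
ctrl.line_to(p+[0,0,.06],None,v=.06); ctrl.line_to(p+[0,0,.2],None,v=.2)
q=ctrl.read_joints(); q[0]-=.9; ctrl.set_joints(q)
print(ctrl.read_contact_force().round(1),ctrl.read_clock())
f=ctrl.grab_frame("top"); g=ctrl.grab_frame("side"); cv2.imwrite("pics/t5.png",f["img"])
C=cloud(f); hsv=cv2.cvtColor(f["img"],cv2.COLOR_BGR2HSV)
m=(hsv[...,1]<60)&(hsv[...,2]>120)&(C[...,0]>.38)&(C[...,0]<.6)&(C[...,1]>.04)&(C[...,1]<.4)&(C[...,2]>.035)
ys,xs=np.where(m); P=plane(f,np.c_[xs,ys],.045); print(cv2.minAreaRect((P[:,:2]*1000).astype(np.float32)))
for a,b in ((0,.16),(.16,.28),(.28,.5)):
    s=(P[:,1]>a)&(P[:,1]<=b); print("z",np.median(C[ys,xs,2][s]))
E
```

```text
[-0.1  0.3  0.2] 18.3167
((479.8703918457031, 214.48709106445312), (25.294771194458008, 279.760986328125), 10.619898796081543)
z 0.04419725064158708
z 0.044031993087335186
z 0.044148849614077224
```

View pics/t5.png

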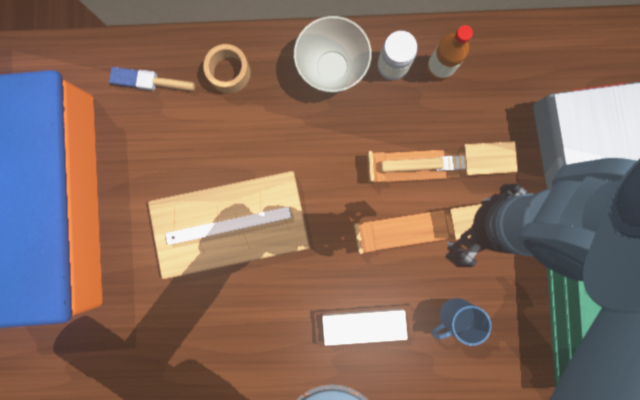

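```bash
python3 -c "
from bench import ctrl
ctrl.finish_job()"
```

```text
the job is handed in; nothing more can be done
```

The straightedge is out of its rack and lying flat and lengthwise on the middle of the cutting board. The job was handed in at about 18 s of the 42 s allowed.

**What I did:** I gripped the bar at mid-length and tilted it 6° about its rear edge. Depth put the top near the free end at 64 mm, so the tip was about 50 mm up, over the lip. I then drew it 140 mm along its own axis with no resistance beyond its weight. I levelled it, carried it to the board, lowered it until the force changed by 3 N, let go, and moved the arm away.

**Last checks:**
- **Position:** In the top view the bar's centre is about 2 mm off the board's centre across and 4–5 mm off along it. It is within 0.5° of the board's direction.
- **Flatness:** The top of the bar reads 44 mm along its whole length, so it lies flat. The nominal height is 45 mm, so this is within the camera's 2 mm calibration.
- **Surroundings:** The scaler is still in its rack, nothing has visibly moved, and the tool force was about 0 N with the gripper well clear.

**Disagreement:** The bar's angle in the rack read 6.5° from the top camera, 6.9° from the side and 7.2° from the wrist camera. I used 6.9°, and the grasp and draw went cleanly. No check failed.

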